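Open the touch-latch showcase on the shop counter

ROBOT

A 6-joint arm with a two-finger parallel gripper is mounted at the origin on the work surface. World frame = base frame: x ahead of the robot, y to its left, z up, the work surface at z = 0. Lengths are in m, angles in rad, forces in N, time in s.
With the tool pointing down it reaches from about 0.3 to 0.75 m from the base axis. Payload 8.5 kg.
Tool frame: the origin (TCP) lies at the very end of the fingers, on their centre line; the grasp point (between the pads) lies 19 mm behind it; x points along the fingers, y is the direction in which the jaws open and shut, and the axes are right-handed (so a half turn about x gives the same grasp; the last joint's range is limited). The gripper opens to 85 mm and grips with 20 to 120 N. Pads are 22 mm wide; open, the fingers measure 114 mm over their backs; the gripper's body (76 mm by 85 mm) begins 54 mm behind the grasp point. The pads swing forward as they close: fully open they stand 13 mm farther back than shut.
Start: joints at [0.97, 0.381, 1.297, -0, 1.464, -0.215], TCP at [0.207, 0.51, 0.231] pointing down, gripper open.
Joint ranges: [-3.11, 3.11], [-0.89, 2.33], [0.22, 2.48], [-1.42, 4.56], [0.17, 2.85], [-2.88, 2.88]. Speed limits (rad/s): [2.39, 2.39, 3.14, 3.14, 3.14, 3.14].

INTERFACE

Orientations are given as a rotation vector (axis times angle).
In Python, from cell import get_obs, optics, close_job, finder gives the robot as it stands. The module is installed in compiled form; this text tells all that it offers.
- The arm moves only by the tool jog_arm, never from a script. Its argument "increments" is a list of rows, each a list of 2 entries, a list of its own where there are three numbers: the shift along the tool's x, y, z scaled (see below), then the turn about the tool's x scaled (see below). In form: [[[dx, dy, dz], twist], ...]. A call has 1 to 20 rows; each row shifts and turns the commanded pose from where the row before left it, along the tool's axes as they then stand; what a row does not reach is not made up. The controller multiplies each number of a shift by 0.03 m and each number of a turn by 0.08 rad. A row lasts 1/12 s, in which the tool goes at most 41.7 mm and 7.16 degrees, less where a joint would pass 70% of its speed; a pose out of reach is approached as far as the arm can. A call with a number of a shift or a turn outside -1 to 1 is refused whole. A call with a gripper value outside its range is refused whole. "fingers" is the closure, from 0 (fully open) to 1 (shut), set as the call begins (left out, the last holds). The fingers move at their own pace and stop on an object; "squeeze" is the grip in N (left out, the last holds). Time passes only in rows, so rows that do not move let the fingers close. It gives the time, the measured TCP pose, the force and the opening at its end, in the units of the state.
- get_obs(): the state, without advancing time (a new reading comes with each control period).
- optics.read_camera(name): name is "scene" or "side" or "wrist"; returns a dict with "img" (400x640x3 uint8, red, green, blue), "z_map" (400x640 float32, m along the optical axis (not along the pixel's ray), 0 where there is no reading), "mtx" (3x3 intrinsics, pixels), "dist_coeffs" ([k1, k2, p1, p2, k3] as OpenCV has them; the pictures are not rectified), "R" (3x3) and "t" (3): a world point X has camera coordinates R X + t; the wrist camera has in their place "T_tool_cam" (4x4, takes a point from camera to tool coordinates, whose origin is the TCP and whose axes are the tool frame's). Camera axes: x right, y down, z forward; pixel columns grow to the right and rows downward; lengths in m; the calibration is good to about 2 mm. A picture is of the moment at which its call begins: read the wrist's pose just before it.
- close_job(): hands the job in, once; it reports no verdict.
Trained networks look in the newest picture that a camera, given by its name, has taken for a name from the list of things; names that differ only in an ending like _2 or _b are one class to them, and where a whole thing is asked for, a point or a joint stands for the part that bears it (a point fixed in the world has none). Each returns a list of dicts, best first, with "p" (0 to 1); they miss things now and then, are a little off and sometimes report something else, mostly with a low value. They report only what shows in the picture. A call takes as long as a camera call.
- finder.search_frame(camera, name): "at" ([x, y, z] in m, in the coordinates of the camera as it stood for that picture, good to about 4 mm: the middle of the surface that is visible of it).
- finder.spot_point(camera, name): "at" ([x, y, z] in m, in the coordinates of the camera as it stood for that picture, good to about 4 mm: a listed point, or the origin of a listed thing).
The state is a dict: "time": time; "joint_positions": joint angles; "qvel": joint speeds; "joint_efforts": joint torques, N m; "eef_pos": TCP position; "orientation": TCP orientation; "wrist_force": force on the tool from outside, world axes, zero at the start; "moment": the same for the moment, N m; "grip_width": finger opening in m.
Only numpy, scipy, OpenCV 4.12 (cv2) and the standard library are available. Lean on these libraries where they do the work, as an engineer would, in place of code of your own. Each camera call takes 0.05 s, during which the arm holds its last target. There are 200 camera calls.

TASK

Open the counter showcase for restocking: with the fingers, first push the lidded steel canister that stands in front of the white door sideways over the counter until it is clear of the door's swing. Then press the door at its finger plate until the catch lets go, take the hand away so that the spring pops the door ajar, and swing it wide open from behind its free edge, to about 75 degrees. Lift nothing, keep the canister upright, do not let the door strike it, and leave the tumbler, the mug and the pink holder where they stand.

Things in the scene. Friction and masses are not known exactly. Their poses are not given: they have to be found in the camera images.
- showcase: Fixed counter showcase: black base and frame, clear top, ends and customers' side; 240 deep (x), 220 wide (y), 260 mm high. Origin: centre of its underside, on the counter. Its +x points away from the robot; the -x side is closed by one white door. Frame front at x = -120 mm; door, when shut, from -126 (back) to -142 (outer face). Turned up to 16 degrees either way.
- door (a joint): Angle of the white door, rad, about an upright hinge at its left edge seen from the robot (showcase +y side): 0 shut, held by the touch catch; positive opens towards the robot, at most 1.65. Panel 16 mm thick, 220 wide, 4 to 256 mm above the counter, 0.7 kg, no handle. Once past the spring's push it turns freely with slight friction and stays where left.
- push_plate (a point): Centre of the steel finger plate (34 wide, 75 mm high) on the door's outer face, 190 mm from the hinge axis, 195 mm above the counter; moves with the door. Pressed here the door goes in 6 mm to a firm stop (-0.03 rad); the catch lets go from about 4 mm, near 5 N. When the hand then leaves, the spring pushes the door ajar to 0.25 to 0.45 rad; a second press to the stop latches it again.
- door_corner (a point): Top of the door's free (right) edge, with its black edge band, middle of its thickness: 212 mm from the hinge axis, 256 mm above the counter; moves with the door.
- door_catch (a point): Touch catch inside the case by the door's free side: 125 mm above the counter, on the back of the shut door, 162 mm from the hinge axis. Its white plunger and striker stand in the gap of the ajar door only within 15 mm above or below this height; higher up the gap is free, so a fingertip can go down behind the door's top edge. Fixed to the showcase.
- door_hinge (a point): Top end of the door's hinge axis, under a steel pivot strap on top; middle of the door's thickness, 256 mm above the counter; in the showcase's frame at x = -134, y = +102 mm. Fixed.
- canister: Lidded round steel canister, 90 mm across (lid 93), 94 mm high plus a knob to 112 mm, 0.3 to 0.6 kg, loose. Origin: centre of its underside. Its centre stands 73 to 138 mm in front of the shut door's face, from 60 mm right to 50 mm left of the showcase's middle, in the door's way. The counter to its right (showcase -y) is free for 250 mm.
- tumbler: Open steel tumbler, 74 mm across, 100 mm high, loose, right of the showcase. Origin: centre of its underside. To be left alone.
- mug: Open steel mug, 76 mm across, 80 mm high, handle, loose, left in front of the showcase. Origin: centre of its underside. To be left alone.
- holder: Pink pierced utensil holder, 104 mm across, 130 mm high, loose, left of the showcase. Origin: centre of its underside. To be left alone.

How it is judged:
On the way, in this order (a step that is already met when the one before it is completed fails the run):
1. the canister has been pushed clear of the door's swing ((horizontal distance between canister and door_hinge above 0.258 m or y of canister in the frame of showcase above 0.175 m)), for 0.2 s.
2. the pressed catch has let go and the door stands ajar by itself, the robot not touching it (value of joint door between 0.2 and 0.8 rad and contact force between each of the fingers, the arm and door below 0.3 N), for 0.2 s.
3. the door has been swung wide open (value of joint door above 1.05 rad), for 0.2 s.
At the end, for the whole second after the job is handed in: Door at rest, open over 1.05 rad (60 degrees). Canister upright and at rest on the counter, its centre over 258 mm from the hinge axis, or over 175 mm left of the showcase's middle, so clear of the door's swing. Tumbler, mug and holder within 20 mm of where they stood (value of joint door above 1.05 rad and velocity of joint door between -0.05 and 0.05 rad/s and angle between canister's own z axis and vertical below 0.1 rad and height (world z) of canister between -0.008 and 0.008 m and linear speed of canister below 0.02 m/s and distance of each of tumbler, mug, holder from where it was at the start of the episode below 0.02 m and (horizontal distance between canister and door_hinge above 0.258 m or y of canister in the frame of showcase above 0.175 m)); the robot touches nothing.
It fails at once if the canister was lifted off the counter (height (world z) of canister above 0.015 m).
It fails at once if the canister was tipped (angle between canister's own z axis and vertical above 0.35 rad).
It fails at once if the door struck the canister (contact force between door and canister above 0.5 N).
It fails at once if the tumbler, the mug or the holder was disturbed (distance of any of tumbler, mug, holder from where it was at the start of the episode above 0.02 m).
It also fails if it takes over 64 s, if anything falls off the work surface, if the arm or the gripper's body presses on something with over 40 N, if the wrist force passes 120 N, or if a joint passes its speed limit or range.

## Working session

There is one attempt and no reset: what is moved stays moved. The work goes in short steps, Python scripts to look and compute and a tool call to move; the robot and the scene stay as the last step left them, time stands still between calls to the robot, and variables do not carry over. Pictures are saved under pics/ and viewed, about 8 in all and at most 12, crops included, and the job is handed in when it is done.

Besides the shell and the picture viewer there is one more tool, called after "Call:" by a JSON object that holds its "fn" and its "kwargs". jog_arm: Moves the arm, as the interface text tells. Shifts and turns lie within -1 to 1; 1 stands for 0.03 m of shift or 0.08 rad of turn. Its arguments: {"type":"object","properties":{"increments":{"type":"array"},"fingers":{"type":"number"},"squeeze":{"type":"number"}},"required":["increments"]}

```bash
mkdir -p pics; cat > h.py <<'E'
import numpy as np, cv2
from cell import get_obs, optics, finder, close_job
from scipy.spatial.transform import Rotation as Ro
def pose():
    o=get_obs(); return np.array(o['eef_pos']), Ro.from_rotvec(o['orientation']).as_matrix(), o
def w(c,p):
    return np.array(c['R']).T@(np.array(p)-np.array(c['t']))
E
python3 - <<'E'
from h import *
np.set_printoptions(precision=4,suppress=True)
ims=[]
for cam in ['scene','side']:
    c=optics.read_camera(cam); ims.append(c['img'])
    print(cam, 'campos', -np.array(c['R']).T@c['t'])
    for n in ['showcase','push_plate','door_corner','door_hinge','canister','tumbler','mug','holder']:
        r=finder.spot_point(cam,n)
        print(n,[(round(d['p'],2),w(c,d['at'])) for d in r[:2]])
cv2.imwrite('pics/a.png',cv2.cvtColor(cv2.resize(ims[0],None,fx=1.25,fy=1.25),cv2.COLOR_RGB2BGR))
cv2.imwrite('pics/b.png',cv2.cvtColor(cv2.resize(ims[1],None,fx=1.25,fy=1.25),cv2.COLOR_RGB2BGR))
p,R,o=pose(); print(p,R,o['time'],o['grip_width'])
E
```

```text
scene campos [ 0.307  -0.2931  1.1416]
showcase [(0.67, array([0.7907, 0.0575, 0.0003])), (0.6, array([0.6575, 0.1509, 0.2559]))]
push_plate [(0.88, array([ 0.6434, -0.0369,  0.1958]))]
door_corner [(0.82, array([ 0.6583, -0.0594,  0.2508]))]
door_hinge [(0.86, array([0.6589, 0.1518, 0.2527]))]
canister [(0.73, array([ 0.7519, -0.1507,  0.0012]))]
tumbler [(0.6, array([ 0.7506, -0.1535, -0.0026]))]
mug [(0.75, array([ 0.4819,  0.3315, -0.0019]))]
holder [(0.72, array([ 0.7193,  0.2648, -0.0009])), (0.36, array([0.4849, 0.3281, 0.0005]))]
side campos [-0.0754 -0.8932  0.9806]
showcase [(0.87, array([0.7879, 0.0512, 0.0006]))]
push_plate [(0.74, array([ 0.6494, -0.0379,  0.1955]))]
door_corner [(0.8, array([ 0.6582, -0.0593,  0.2559]))]
door_hinge [(0.75, array([0.6555, 0.1508, 0.2535])), (0.64, array([ 0.7498, -0.1507,  0.0013]))]
canister [(0.95, array([ 0.5454,  0.0964, -0.0026]))]
tumbler [(0.71, array([ 0.7503, -0.1516, -0.0028]))]
mug [(0.77, array([ 0.4834,  0.3298, -0.0006]))]
holder [(0.85, array([ 0.7238,  0.2649, -0.0011]))]
[0.2069 0.5096 0.2313] [[ 0.      0.3763  0.9265]
 [ 0.      0.9265 -0.3763]
 [-1.      0.      0.    ]] 0.9 0.08563448032462766
```

View pics/a.png

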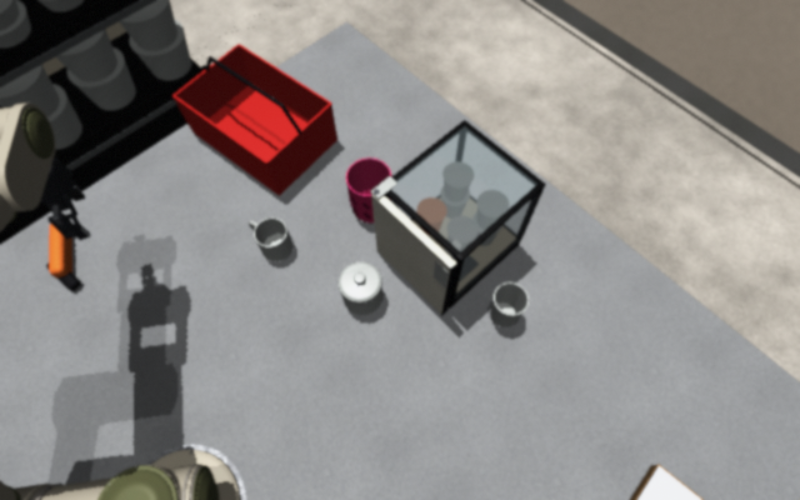

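View pics/b.png

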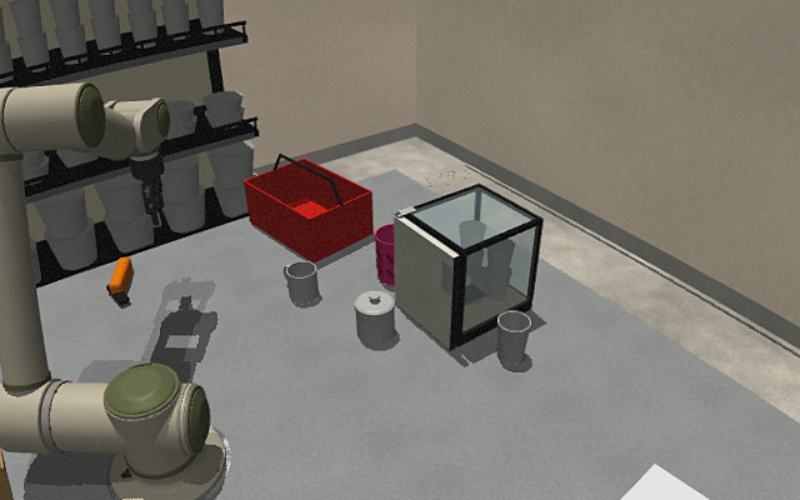

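The scene view shows the canister at pixel (361,284), in front of the door and left of its middle, with the mug at (272,235) and the tumbler at (510,300). The side view agrees: canister (375,320), shut door about (425,280), tumbler (514,340). The network positions match both, and the showcase yaw is about 0. I'll turn the tool, then move to the canister's left side.

Call:
{"fn": "jog_arm", "kwargs": {"increments": [[[0,0,0],1],[[0,0,0],1],[[0,0,0],1],[[0,0,0],1],[[0,0,0],1],[[0,0,0],1],[[0,0,0],1],[[0,0,0],1],[[0,0,0],1],[[0,0,0],1],[[0,0,0],1],[[0,0,0],1],[[0,0,0],1],[[0,0,0],1],[[0,0,0],0.82]], "fingers": 0.55}}

```text
time: 2.15
eef_pos: [0.207, 0.5096, 0.2313]
orientation: [1.213, 1.207, -1.213]
wrist_force: [0.3, 0.5, -0.3]
grip_width: 0.0384
```

Call:
{"fn": "jog_arm", "kwargs": {"increments": [[[0,0.94,0.87],0],[[0,0.94,0.87],0],[[0,0.94,0.87],0],[[0,0.94,0.87],0],[[0,0.94,0.87],0],[[0,0.94,0.87],0],[[0,0.94,0.87],0],[[0,0.94,0.87],0],[[0,0.94,0.87],0],[[0,0.94,0.87],0],[[0,0.94,0.87],0],[[0,0.94,0.87],0],[[0,0,0],0],[[0,0,0],0]]}}

```text
time: 3.32
eef_pos: [0.5461, 0.1948, 0.2307]
orientation: [1.211, 1.208, -1.212]
wrist_force: [0.2, 0.1, -0.8]
grip_width: 0.0385
```

Call:
{"fn": "jog_arm", "kwargs": {"increments": [[[0.9,0,0],0],[[0.9,0,0],0],[[0.9,0,0],0],[[0.9,0,0],0],[[0.9,0,0],0],[[0.9,0,0],0],[[0.6,0,0],0],[[0,0,0],0],[[0,0,0],0]]}}

```text
time: 4.07
eef_pos: [0.5445, 0.197, 0.0515]
orientation: [1.208, 1.21, -1.21]
wrist_force: [-0.3, -0.4, -0.2]
grip_width: 0.0387
```

Call:
{"fn": "jog_arm", "kwargs": {"increments": [[[0,0,0.2],0],[[0,0,0.2],0],[[0,0,0.2],0],[[0,0,0.2],0],[[0,0,0.2],0],[[0,0,0.15],0],[[0,0,0.15],0],[[0,0,0.15],0],[[0,0,0.15],0],[[0,0,0.15],0],[[0,0,0.15],0],[[0,0,0.15],0]]}}

```text
time: 5.07
eef_pos: [0.5453, 0.1345, 0.0514]
orientation: [1.21, 1.209, -1.209]
wrist_force: [0.1, 2.9, 0.7]
grip_width: 0.0387
```

```bash
python3 - <<'E'
from h import *
c=optics.read_camera('side')
for n in ['canister']:
    print([(round(d['p'],2),w(c,d['at']).round(4)) for d in finder.spot_point('side',n)[:2]])
i=cv2.resize(c['img'][180:320,230:400],None,fx=4,fy=4)
cv2.imwrite('pics/c.png',cv2.cvtColor(i,cv2.COLOR_RGB2BGR)); o=get_obs(); print(o['time'],o['eef_pos'],o['wrist_force'])
E
```

```text
[(0.7, array([ 5.449e-01,  7.950e-02, -1.000e-04]))]
5.1667 [0.54506787 0.13391708 0.05123723] [ 0.3282696  -0.68944387  0.2395109 ]
```

View pics/c.png

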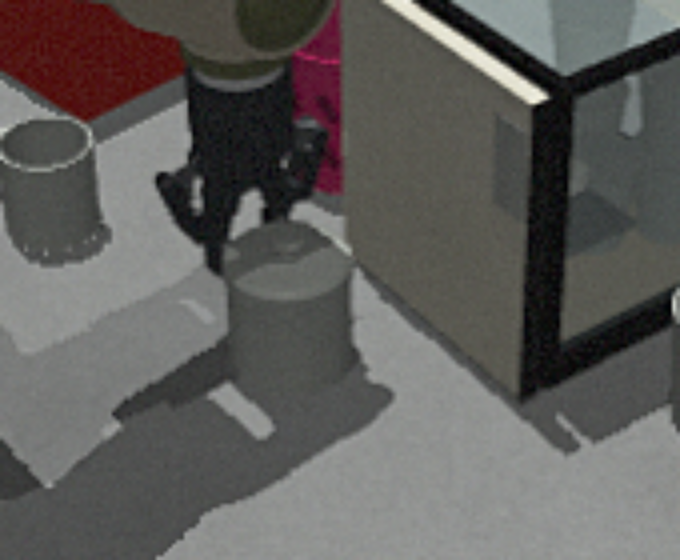

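The crop shows the canister upright at (290,290), with both fingers behind it and the push working. Friction is only about 3 N. I'll carry on pushing.

Call:
{"fn": "jog_arm", "kwargs": {"increments": [[[0,0,0.15],0],[[0,0,0.18],0],[[0,0,0.18],0],[[0,0,0.18],0],[[0,0,0.18],0],[[0,0,0.18],0],[[0,0,0.18],0],[[0,0,0.18],0],[[0,0,0.18],0],[[0,0,0.18],0],[[0,0,0.18],0],[[0,0,0.18],0],[[0,0,0.18],0],[[0,0,0.18],0],[[0,0,0.18],0],[[0,0,0.18],0],[[0,0,0.18],0],[[0,0,0.18],0],[[0,0,0.18],0],[[0,0,0.18],0]]}}

```text
time: 6.83
eef_pos: [0.545, 0.027, 0.0513]
orientation: [1.21, 1.209, -1.21]
wrist_force: [-0.7, 2.6, 2.1]
grip_width: 0.0385
```

```bash
python3 - <<'E'
from h import *
c=optics.read_camera('side')
print([(round(d['p'],2),w(c,d['at']).round(4)) for d in finder.spot_point('side','canister')[:2]])
E
```

```text
[(0.57, array([ 0.5431, -0.0269, -0.0023])), (0.54, array([ 0.4826,  0.332 , -0.0007]))]
```

Call:
{"fn": "jog_arm", "kwargs": {"increments": [[[0,0,0.15],0],[[0,0,0.18],0],[[0,0,0.18],0],[[0,0,0.18],0],[[0,0,0.18],0],[[0,0,0.18],0],[[0,0,0.18],0],[[0,0,0.18],0],[[0,0,0.18],0],[[0,0,0.18],0],[[0,0,0.18],0],[[0,0,0.18],0],[[0,0,0.18],0],[[0,0,0.18],0],[[0,0,0.18],0],[[0,0,0.18],0],[[0,0,0.15],0],[[0,0,0.1],0],[[0,0,0.05],0],[[0,0,0],0]]}}

```text
time: 8.6
eef_pos: [0.545, -0.0673, 0.0512]
orientation: [1.21, 1.209, -1.21]
wrist_force: [-0.8, 1.2, -0.9]
grip_width: 0.0384
```

Call:
{"fn": "jog_arm", "kwargs": {"increments": [[[0,0,-0.3],0],[[0,0,-0.5],0],[[0,0,-0.5],0],[[-0.8,0,0],0],[[-0.8,0,0],0],[[-0.8,0,0],0],[[-0.8,0,0],0],[[-0.8,0,0],0],[[-0.8,0,0],0],[[0,0,0],0],[[0,0,0],0]], "fingers": 1}}

```text
time: 9.52
eef_pos: [0.5453, -0.0276, 0.1962]
orientation: [1.21, 1.207, -1.208]
wrist_force: [-0.1, -0.2, -0.7]
grip_width: -0.0002
```

```bash
python3 - <<'E'
from h import *
for cam in ['side','scene']:
  c=optics.read_camera(cam)
  for n in ['canister','push_plate','door_corner','door_hinge']:
    print(cam,n,[(round(d['p'],2),w(c,d['at']).round(4)) for d in finder.spot_point(cam,n)[:2]])
  if cam=='side': cv2.imwrite('pics/d.png',cv2.cvtColor(cv2.resize(c['img'][140:320,200:480],None,fx=2.8,fy=2.8),cv2.COLOR_RGB2BGR))
  # door face / top from depth
  z=c['z_map']; K=np.array(c['mtx']); v,u=np.mgrid[0:400,0:640]
  n=cv2.undistortPoints(np.stack([u,v],-1).reshape(-1,1,2).astype(np.float64),K,np.array(c['dist_coeffs'])).reshape(400,640,2)
  P=np.concatenate([n*z[...,None],z[...,None]],-1); X=(P-np.array(c['t']))@np.array(c['R'])
  m=(z>0)&(abs(X[...,0]-.65)<.02)&(X[...,1]>-.06)&(X[...,1]<.14)&(X[...,2]>.05)&(X[...,2]<.235)
  if m.sum()>50:
    a=np.polyfit(X[m][:,1],X[m][:,0],1); r=X[m][:,0]-np.polyval(a,X[m][:,1]); g=abs(r)<.006
    a=np.polyfit(X[m][g][:,1],X[m][g][:,0],1); print('face slope,x at y=-.037',a[0],np.polyval(a,-.037),g.sum())
E
```

```text
side canister [(0.93, array([ 5.418e-01, -1.182e-01, -4.000e-04]))]
side push_plate []
side door_corner [(0.94, array([ 0.6565, -0.0604,  0.2567]))]
side door_hinge [(0.67, array([ 0.6482, -0.0409,  0.1937]))]
face slope,x at y=-.037 0.00035541766966259297 0.6491846744486521 1554
scene canister [(0.94, array([ 0.5496, -0.1224, -0.0017]))]
scene push_plate [(0.57, array([ 0.644 , -0.035 ,  0.1968]))]
scene door_corner [(0.79, array([ 0.659 , -0.0636,  0.2536]))]
scene door_hinge []
face slope,x at y=-.037 0.0041935393193384225 0.6462500624699766 374
```

View pics/d.png

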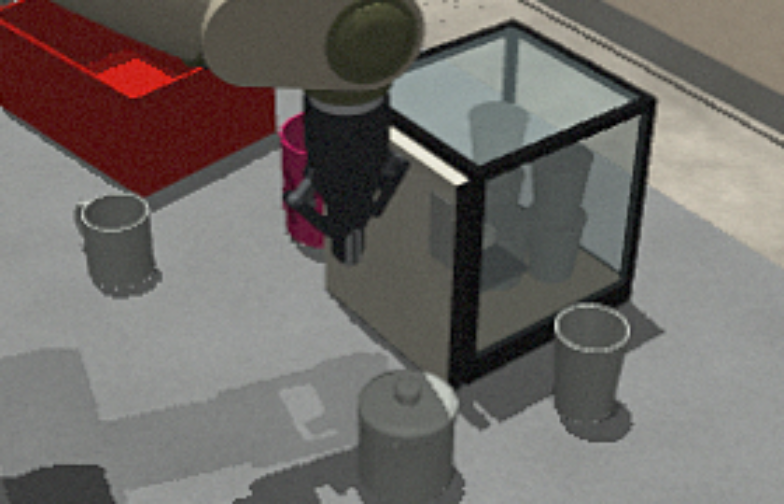

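The canister is upright at pixel (407,440), about 0.29 m from the hinge, and the door at (420,250) is free in front. The closed knuckles stick out along tool y, so I'll turn the tool 90° to face the door with the narrow side of the fingers.

Call:
{"fn": "jog_arm", "kwargs": {"increments": [[[-0.13,0,0.35],-0.98],[[0,0,0],-0.98],[[0,0,0],-0.98],[[0,0,0],-0.98],[[0,0,0],-0.98],[[0,0,0],-0.98],[[0,0,0],-0.98],[[0,0,0],-0.98],[[0,0,0],-0.98],[[0,0,0],-0.98],[[0,0,0],-0.98],[[0,0,0],-0.98],[[0,0,0],-0.98],[[0,0,0],-0.98],[[0,0,0],-0.98],[[0,0,0],-0.98],[[0,0,0],-0.98],[[0,0,0],-0.98],[[0,0,0],-0.98],[[0,0,0],-0.98]]}}

```text
time: 11.68
eef_pos: [0.545, -0.0385, 0.1991]
orientation: [-0.0, 1.571, 0.0]
wrist_force: [-0.2, -0.2, -0.1]
grip_width: 0.0001
```

Call:
{"fn": "jog_arm", "kwargs": {"increments": [[[0,0,0.5],0],[[0,0,0.5],0],[[0,0,0.5],0],[[0,0,0.5],0],[[0,0,0.3],0],[[0,0,0.3],0],[[0,0,0],0],[[0,0,0],0]]}}

```text
time: 12.35
eef_pos: [0.6229, -0.0387, 0.1988]
orientation: [0.003, 1.571, -0.003]
wrist_force: [-0.4, -0.3, 0.4]
grip_width: 0.0001
```

Call:
{"fn": "jog_arm", "kwargs": {"increments": [[[0,0,0.1],0],[[0,0,0.1],0],[[0,0,0.1],0],[[0,0,0.1],0],[[0,0,0.04],0],[[0,0,0.04],0],[[0,0,0],0]]}}

```text
time: 12.93
eef_pos: [0.637, -0.0388, 0.1992]
orientation: [0.003, 1.572, -0.003]
wrist_force: [-5.3, 0.5, 1.5]
grip_width: -0.0001
```

Call:
{"fn": "jog_arm", "kwargs": {"increments": [[[0,0,0.04],0],[[0,0,0.04],0],[[0,0,0],0]]}}

```text
time: 13.18
eef_pos: [0.6393, -0.0388, 0.1992]
orientation: [0.003, 1.572, -0.003]
wrist_force: [-5.0, -0.8, 1.4]
grip_width: 0.0004
```

Call:
{"fn": "jog_arm", "kwargs": {"increments": [[[0,0,0.04],0],[[0,0,0.04],0],[[0,0,0],0]]}}

```text
time: 13.43
eef_pos: [0.6399, -0.0388, 0.1992]
orientation: [0.002, 1.577, -0.002]
wrist_force: [-16.5, -0.9, 3.9]
grip_width: -0.0001
```

The force jumped to 16 N at 0.640, so the door is at its firm stop. I'll pull back fast.

Call:
{"fn": "jog_arm", "kwargs": {"increments": [[[0,0,-0.3],0],[[0,0,-0.9],0],[[0,0,-1],0],[[0,0,-1],0],[[0,0,-1],0],[[0,0,-1],0],[[0,0,0],0],[[0,0,0],0],[[0,0,0],0],[[0,0,0],0],[[0,0,0],0],[[0,0,0],0]]}}

```text
time: 14.43
eef_pos: [0.4868, -0.0383, 0.199]
orientation: [0.003, 1.571, -0.002]
wrist_force: [0.1, 0.2, 0.8]
grip_width: 0.0003
```

```bash
python3 - <<'E'
from h import *
H=np.array([.657,.151])
for cam in ['side','scene']:
  c=optics.read_camera(cam)
  for n in ['canister','push_plate','door_corner']:
    for d in finder.spot_point(cam,n)[:2]:
      X=w(c,d['at']); e=H-X[:2]; print(cam,n,round(d['p'],2),X.round(4),'ang',np.arctan2(e[0],e[1]).round(3),'r',np.hypot(*e).round(3))
  if cam=='side': cv2.imwrite('pics/e.png',cv2.cvtColor(cv2.resize(c['img'][140:320,200:480],None,fx=2.8,fy=2.8),cv2.COLOR_RGB2BGR))
print(get_obs()['time'])
E
```

```text
side canister 0.55 [ 5.430e-01 -1.208e-01  5.000e-04] ang 0.397 r 0.295
side push_plate 0.66 [ 0.5725 -0.0193  0.1939] ang 0.46 r 0.19
scene canister 0.74 [ 0.5498 -0.1222  0.001 ] ang 0.374 r 0.293
scene canister 0.29 [ 0.4836  0.3276 -0.0022] ang 2.365 r 0.248
scene push_plate 0.89 [ 0.5716 -0.0174  0.194 ] ang 0.469 r 0.189
scene door_corner 0.9 [ 0.5766 -0.0453  0.252 ] ang 0.389 r 0.212
scene door_corner 0.48 [ 0.5471 -0.1208  0.0023] ang 0.384 r 0.293
14.8333
```

View pics/e.png

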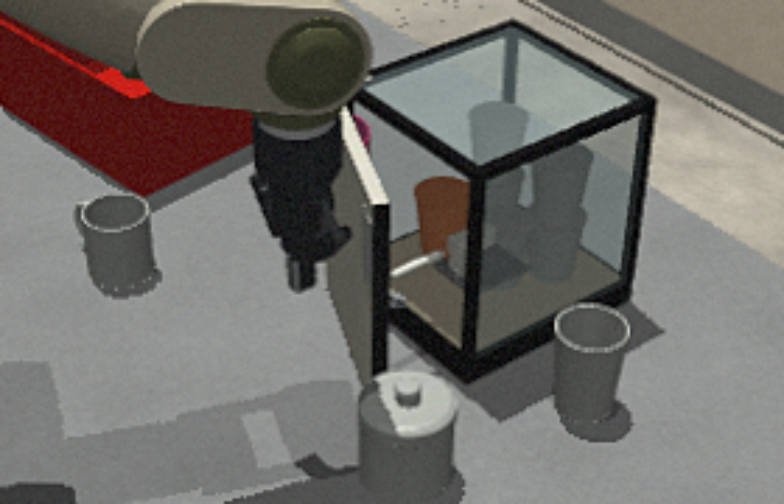

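The press worked. The door stands ajar at about 0.40 rad, its free edge at pixel (378,290), and the hand is clear of it. The canister at (407,440) is untouched. Next I'll go over the door's top edge and down into the gap above the catch.

Call:
{"fn": "jog_arm", "kwargs": {"increments": [[[-0.8,0,0],0],[[-0.8,0,0],0],[[-0.8,0,0],0],[[-0.5,0,0],0],[[0,0.09,0.8],0],[[0,0.09,0.8],0],[[0,0.09,0.8],0],[[0,0,0.8],0],[[0,0,0.8],0],[[0,0,0.8],0],[[0,0,0.05],0],[[0,0,0],0],[[0,0,0],0]]}}

```text
time: 15.92
eef_pos: [0.6313, -0.0306, 0.2861]
orientation: [0.003, 1.571, -0.003]
wrist_force: [0.2, -0.8, 0.3]
grip_width: -0.0004
```

Call:
{"fn": "jog_arm", "kwargs": {"increments": [[[0.4,0,0],0],[[0.4,0,0],0],[[0.4,0,0],0],[[0.4,0,0],0],[[0.4,0,0],0],[[0.1,0,0],0],[[0,0,0],0],[[0,0,0],0]]}}

```text
time: 16.58
eef_pos: [0.6315, -0.0307, 0.2243]
orientation: [0.003, 1.57, -0.003]
wrist_force: [0.9, -0.4, 0.3]
grip_width: 0.0001
```

Call:
{"fn": "jog_arm", "kwargs": {"increments": [[[0,0.12,-0.26],0],[[0,0.12,-0.26],0],[[0,0.12,-0.26],0],[[0,0.09,-0.22],0],[[0,0.09,-0.22],0],[[0,0.09,-0.22],0],[[0,0.09,-0.22],0],[[0,0.09,-0.22],0]]}}

```text
time: 17.25
eef_pos: [0.5748, -0.0059, 0.2233]
orientation: [0.003, 1.571, -0.003]
wrist_force: [1.5, -0.6, 0.3]
grip_width: 0.0001
```

```bash
python3 - <<'E'
from h import *
H=np.array([.657,.151])
for cam in ['side','scene']:
  c=optics.read_camera(cam)
  for n in ['push_plate','door_corner']:
    for d in finder.spot_point(cam,n)[:1]:
      X=w(c,d['at']); e=H-X[:2]; print(cam,n,round(d['p'],2),X.round(4),'ang',np.arctan2(e[0],e[1]).round(3),'r',np.hypot(*e).round(3))
  if cam=='scene': cv2.imwrite('pics/f.png',cv2.cvtColor(cv2.resize(c['img'][80:280,180:460],None,fx=2.8,fy=2.8),cv2.COLOR_RGB2BGR))
print(get_obs()['wrist_force'],get_obs()['eef_pos'])
E
```

```text
side push_plate 0.63 [ 0.5433 -0.0053  0.1949] ang 0.629 r 0.193
side door_corner 0.8 [ 0.5365 -0.0266  0.2527] ang 0.596 r 0.215
scene push_plate 0.72 [0.5376 0.0037 0.1971] ang 0.681 r 0.19
scene door_corner 0.69 [ 0.5354 -0.0238  0.255 ] ang 0.608 r 0.213
[-0.56204395  0.07819561 -0.43037296] [ 0.57563236 -0.00629172  0.22312122]
```

View pics/f.png

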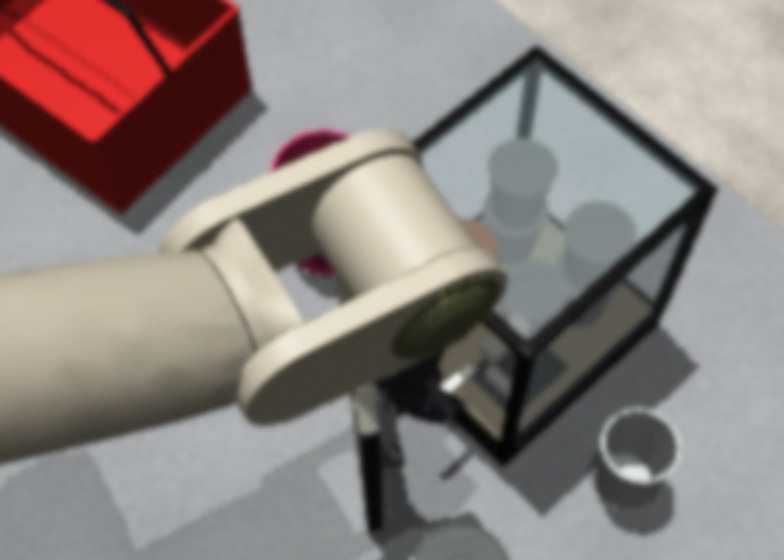

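The door is at about 0.60 rad with the fingers behind it. Its free edge shows at (370,480), well short of the canister at (460,540). This follows the planned arc, so I'll continue.

Call:
{"fn": "jog_arm", "kwargs": {"increments": [[[0,0.13,-0.19],0],[[0,0.13,-0.19],0],[[0,0.13,-0.19],0],[[0,0.13,-0.19],0],[[0,0.13,-0.19],0],[[0,0.17,-0.17],0],[[0,0.17,-0.17],0],[[0,0.17,-0.17],0],[[0,0.17,-0.17],0],[[0,0.17,-0.17],0]]}}

```text
time: 18.38
eef_pos: [0.5211, 0.0396, 0.2233]
orientation: [0.003, 1.571, -0.003]
wrist_force: [0.2, -0.2, 0.1]
grip_width: 0.0003
```

Call:
{"fn": "jog_arm", "kwargs": {"increments": [[[0,0.19,-0.13],0],[[0,0.19,-0.13],0],[[0,0.19,-0.13],0],[[0,0.19,-0.13],0],[[0,0.19,-0.13],0],[[0,0.17,-0.08],0],[[0,0.15,-0.07],0],[[0,0.12,-0.06],0],[[0,0.1,-0.05],0],[[0,0.05,-0.02],0],[[0,0,0],0],[[0,0,0],0]]}}

```text
time: 19.38
eef_pos: [0.4939, 0.0853, 0.2232]
orientation: [0.003, 1.571, -0.003]
wrist_force: [0.3, -0.4, 0.5]
grip_width: -0.0001
```

```bash
cat > chk.py <<'E'
from h import *
import sys
H=np.array([.657,.151])
for cam in ['side','scene']:
  c=optics.read_camera(cam)
  for n in sys.argv[2:]:
    for d in finder.spot_point(cam,n)[:1]:
      X=w(c,d['at']); e=H-X[:2]; print(cam,n,round(d['p'],2),X.round(4),'ang',np.arctan2(e[0],e[1]).round(3),'r',np.hypot(*e).round(3))
  if cam=='side': cv2.imwrite('pics/%s.png'%sys.argv[1],cv2.cvtColor(cv2.resize(c['img'][120:320,180:460],None,fx=2.8,fy=2.8),cv2.COLOR_RGB2BGR))
o=get_obs(); print(o['time'],o['wrist_force'],o['eef_pos'])
E
python3 chk.py g push_plate door_corner canister
```

```text
side push_plate 0.81 [0.4709 0.1124 0.1941] ang 1.366 r 0.19
side door_corner 0.86 [0.45   0.097  0.2547] ang 1.316 r 0.214
side canister 0.73 [ 0.5415 -0.1189 -0.0012] ang 0.404 r 0.294
scene push_plate 0.95 [0.4668 0.1127 0.1959] ang 1.372 r 0.194
scene door_corner 0.7 [0.4525 0.0958 0.2525] ang 1.307 r 0.212
scene canister 0.72 [ 0.5462 -0.1202  0.0016] ang 0.388 r 0.293
19.7833 [-0.05482082 -0.54081676  0.35503435] [0.49387288 0.08525348 0.22320922]
```

The door is at 1.31 rad (75°). I'll move the hand off its back face, raise it and check.

Call:
{"fn": "jog_arm", "kwargs": {"increments": [[[0,-0.4,0.1],0],[[0,-0.6,0.15],0],[[0,-0.6,0.15],0],[[-0.7,0,0],0],[[-0.8,0,0],0],[[-0.8,0,0],0],[[-0.7,0,0],0],[[0,0,0],0],[[0,0,0],0],[[0,0,0],0],[[0,0,0],0],[[0,0,0],0]]}}

```text
time: 20.78
eef_pos: [0.5055, 0.0372, 0.3122]
orientation: [0.003, 1.573, -0.003]
wrist_force: [0.8, 0.6, -0.4]
grip_width: 0.0001
```

```bash
python3 chk.py i push_plate door_corner canister tumbler mug holder
```

```text
side push_plate 0.93 [0.4684 0.1128 0.1924] ang 1.371 r 0.192
side door_corner 0.98 [0.4524 0.0983 0.2552] ang 1.319 r 0.211
side canister 0.64 [ 0.545  -0.12   -0.0025] ang 0.392 r 0.293
side tumbler 0.87 [ 7.514e-01 -1.531e-01  1.000e-04] ang -0.301 r 0.318
side mug 0.59 [ 4.831e-01  3.322e-01 -4.000e-04] ang 2.377 r 0.251
scene push_plate 0.6 [0.4654 0.1128 0.1964] ang 1.374 r 0.195
scene door_corner 0.71 [0.4547 0.0974 0.254 ] ang 1.312 r 0.209
scene canister 0.93 [ 0.5498 -0.1205  0.0025] ang 0.376 r 0.292
scene tumbler 0.86 [ 7.477e-01 -1.554e-01 -2.000e-04] ang -0.288 r 0.32
21.4833 [-0.15892676  0.0711372   0.80599172] [0.50567728 0.03729558 0.31323985]
```

View pics/i.png

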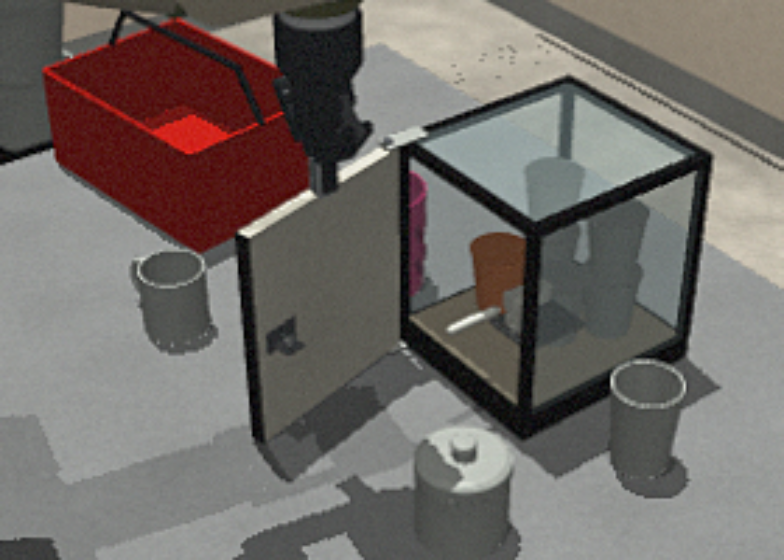

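The door stands wide open, with its free edge at (250,340). The hand is above and in front of it, touching nothing. The canister is upright at (463,490), and the tumbler (647,420), mug (173,300) and pink holder (415,230) are in place. I'm handing in.

```bash
python3 -c "
from h import *
print(close_job())"
```

```text
the job is handed in; nothing more can be done
None
```

The showcase door is open to about 1.31 rad (75°), and I handed the job in at about 21.5 s of robot time; no verdict was reported.

- **Canister:** I pushed it about 215 mm to the right with two half-open fingers. It is upright at about (0.545, −0.120), roughly 0.293 m from the hinge against the 0.258 m needed.
- **Door:** I pressed the plate to its stop at about 16 N and drew back, and the door popped ajar to about 0.40 rad. I then swung it open from behind its free edge.
- **Last checks:** Both cameras put the door at 1.31 to 1.32 rad from its corner; the finger plate gives 1.37 because it sits on the outer face. The hand was clear, with wrist force under 1 N.
- **Other items:** The tumbler and mug are within about 3 mm of where they started. The network did not find the pink holder in the last pictures, and the scene camera also missed the mug. In the last side view the holder, partly hidden behind the door, looked to be in its place.

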